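# Find the loose bolt of the tablet stand and hold its cover open

### The arm

A 6-joint arm with a two-finger parallel gripper is mounted at the origin on a cart in front of the work surface, level with it; the furniture and walls round the work are solid. World frame = base frame: x ahead of the robot, y to its left, z up, the work surface at z = 0. Lengths are in m, angles in rad, forces in N, time in s.
With the tool pointing down it reaches from about 0.275 to 0.75 m from the base axis. Payload 10.2 kg.
Tool frame: the origin (TCP) lies on the centre line of the jaws, within the pads' length; the fingertips stand 11 mm ahead of it and the grasp point (between the pads) lies 8 mm behind it; z points along the fingers, y is the line along which they close (so a half turn about z gives the same grasp; the last joint's range is limited). The gripper opens to 88 mm and grips with 3 to 60 N. Pads are 18 mm wide; open, the fingers measure 123 mm over their backs; the gripper's body (75 mm by 187 mm) begins 45 mm behind the grasp point.
Start: joints at [-1.375, 0.313, 1.498, -0, 1.331, -0.223], TCP at [0.213, -0.48, 0.25] pointing down, gripper open.
Joint ranges: [-2.94, 2.94], [-0.97, 2.17], [0.19, 2.56], [-1.23, 4.37], [0.02, 3.11], [-2.88, 2.88]. Speed limits (rad/s): [2.39, 2.39, 3.01, 3.14, 3.14, 3.14].

### API

Orientations are given as a unit quaternion [x, y, z, w].
In Python, from station import robot gives the robot as it stands.
- The arm moves only by the shell command python3 -m pendant 'ROWS' [OPENING] [FORCE]. ROWS is JSON, a list of rows, each an object with "delta_pos": the shift along the tool's x, y, z in mm, a list of three; "rotation": the turn, a rotation vector about the tool's x, y, z in degrees, a list of three. In form: [{"delta_pos": [dx, dy, dz], "rotation": [ax, ay, az]}, ...]. A call has 1 to 12 rows; each row is the pose to reach, as a shift and turn from the pose commanded when the call began, along the tool's axes at that moment; what a row does not reach only later rows make up. A row lasts 1/10 s, in which the tool goes at most 50 mm and 8.59 degrees, less where a joint would pass 70% of its speed; a pose out of reach is approached as far as the arm can. A call with a gripper value outside its range is refused whole. OPENING is the gripper command: -1 is fully open, 1 is shut, values between are in proportion, set as the call begins (- or left out, the last holds). The fingers move at their own pace and stop on an object; FORCE is the grip in N (left out, the last holds). Time passes only in rows, so rows that repeat a pose let the fingers close. It gives the time, the measured TCP pose, the force, the opening and the grip force at its end, in the units of the state.
- robot.get_state(): the state, without advancing time (a new reading comes with each control period).
- robot.snapshot(name): name is "scene" or "top" or "wrist"; returns a dict with "img" (420x560x3 uint8, blue, green, red), "mtx" (3x3 intrinsics, pixels), "eye" and "orientation" of the camera in the world; the wrist camera has in their place "tool_from_camera" (4x4, takes a point from camera to tool coordinates, whose origin is the TCP and whose axes are the flange's). Camera axes: x right, y down, z forward; pixel columns grow to the right and rows downward; lengths in m; the calibration is good to about 2 mm. A picture is of the moment at which its call begins: read the wrist's pose just before it. There is no depth.
- robot.finish_job(): hands the job in; it is judged then, once.
The state is a dict: "t": time; "joint_positions": joint angles; "joint_velocities": joint speeds; "joint_torque": joint torques, N m; "tcp_pos": TCP position; "ee_rot": TCP orientation; "wrist_force": force on the tool from outside, world axes, zero at the start; "torque": the same for the moment, N m; "grip_width": opening from 0.0 (shut) to 1.0 (fully open); "grasp_force": force on a finger pad.
Only numpy, scipy, OpenCV 4.12 (cv2) and the standard library are available. Lean on these libraries where they do the work, as an engineer would, in place of code of your own. Each camera call takes 0.05 s, during which the arm holds its last target. There are 200 camera calls.

### The job

The tablet stand on the worktop wobbles: one of the three bolts in its foot is loose. First set its screen upright and square to the foot so that it is out of the way, then tap the three bolt covers in turn, from the robot's left to its right, to feel which one gives. Then take that cover by its lever, lift it well open (30 degrees or more) so the bolt can be tightened, and finish while holding it open; leave the other two covers shut and the salt shaker, spice jar and cup where they are.

Things in the scene. Friction and masses are not known exactly. Their poses are not given: they have to be found in the camera images.
- stand: Fixed metal tablet stand. Origin: centre of the underside of its foot plate, 190 (x) x 240 (y) x 12 mm, on the worktop; x points level from the plate's front edge (towards the robot) to its back, y left, z up. A 28 mm mast at x = +60 mm, y = 0 carries the screen; the covered bolts stand in a row at x = -60 mm, y = +80 (left), 0 (middle), -80 mm (right); which of them is loose varies
- screen_swivel (a joint): swivel of the screen about the mast's vertical axis, rad: 0 = square to the foot plate, its face to the plate's front edge; positive = turned anticlockwise seen from above. Stiff (0.1 N m), stays where it is left
- screen_tilt (a joint): tilt of the screen, rad: 0 = upright, positive = leaning forward over the bolts. The tilt axis is level, along the screen's width, 90 mm above the worktop, over the mast. Stiff (0.2 N m plus the screen's weight), stays where it is left
- screen_top (a point): middle of the screen's top edge, 127 mm from the tilt axis. The screen is a flat tablet 200 mm wide, 115 mm high and 13 mm thick; this frame turns with it: z from the tilt axis up the screen, y along its width, x out of its back
- bolt_left: The left one of three like fixing bolts, each under a hinged grey cover on a 42 mm round, 10 mm high rubber washer. Origin: on the plate's top under the bolt, 12 mm above the worktop; axes as the stand's. Two are tight and rigid; the loose one sinks with its cover by 6 mm when pressed with 3 N or more, and stays down
- cap_left (a joint): opening angle of the cover of bolt_left, rad: 0 = shut, grows as the front lever is lifted, up to 1.3. A light spring (under 0.1 N m) shuts it when it is let go
- cap_left_top (a point): centre of the top of the round cover of bolt_left (38 mm across), straight above the bolt, 47 mm above the worktop when shut and not sunk: the place to tap
- cap_left_lever (a point): grip point in the lever of the cover of bolt_left: a bar 12 mm wide and 10 mm high that sticks out 38 mm to the front from the round cover, free at both sides; shut, its underside is 36 mm above the worktop (24 mm above the foot plate). The point is in the middle of its section, 13 mm behind its tip, 66 mm in front of and 13 mm above the hinge pin
- cap_left_hinge (a point): hinge pin of the cover of bolt_left, 22 mm behind the bolt's axis, 28 mm above the worktop (22 mm once a loose bolt has sunk); the pin runs along the stand's y axis
- bolt_middle: The middle one of three like fixing bolts, each under a hinged grey cover on a 42 mm round, 10 mm high rubber washer. Origin: on the plate's top under the bolt, 12 mm above the worktop; axes as the stand's. Two are tight and rigid; the loose one sinks with its cover by 6 mm when pressed with 3 N or more, and stays down
- cap_middle (a joint): opening angle of the cover of bolt_middle, rad: 0 = shut, grows as the front lever is lifted, up to 1.3. A light spring (under 0.1 N m) shuts it when it is let go
- cap_middle_top (a point): centre of the top of the round cover of bolt_middle (38 mm across), straight above the bolt, 47 mm above the worktop when shut and not sunk: the place to tap
- cap_middle_lever (a point): grip point in the lever of the cover of bolt_middle: a bar 12 mm wide and 10 mm high that sticks out 38 mm to the front from the round cover, free at both sides; shut, its underside is 36 mm above the worktop (24 mm above the foot plate). The point is in the middle of its section, 13 mm behind its tip, 66 mm in front of and 13 mm above the hinge pin
- cap_middle_hinge (a point): hinge pin of the cover of bolt_middle, 22 mm behind the bolt's axis, 28 mm above the worktop (22 mm once a loose bolt has sunk); the pin runs along the stand's y axis
- bolt_right: The right one of three like fixing bolts, each under a hinged grey cover on a 42 mm round, 10 mm high rubber washer. Origin: on the plate's top under the bolt, 12 mm above the worktop; axes as the stand's. Two are tight and rigid; the loose one sinks with its cover by 6 mm when pressed with 3 N or more, and stays down
- cap_right (a joint): opening angle of the cover of bolt_right, rad: 0 = shut, grows as the front lever is lifted, up to 1.3. A light spring (under 0.1 N m) shuts it when it is let go
- cap_right_top (a point): centre of the top of the round cover of bolt_right (38 mm across), straight above the bolt, 47 mm above the worktop when shut and not sunk: the place to tap
- cap_right_lever (a point): grip point in the lever of the cover of bolt_right: a bar 12 mm wide and 10 mm high that sticks out 38 mm to the front from the round cover, free at both sides; shut, its underside is 36 mm above the worktop (24 mm above the foot plate). The point is in the middle of its section, 13 mm behind its tip, 66 mm in front of and 13 mm above the hinge pin
- cap_right_hinge (a point): hinge pin of the cover of bolt_right, 22 mm behind the bolt's axis, 28 mm above the worktop (22 mm once a loose bolt has sunk); the pin runs along the stand's y axis
- salt: bystander: salt shaker, 44 mm across, 90 mm high, origin under its foot
- spice: bystander: spice jar, 45 mm across, 106 mm high, origin under its foot
- cup: bystander: white cup with a handle, 62 x 90 x 55 mm, origin under its foot

How it is judged:
By the outcome, as a careful person would: the job done as asked, in the order asked, and still so for the second after the job is handed in, while the arm keeps its last pose, push and grip.
It also fails if it takes over 56 s, if anything falls off the work surface, if the arm or the gripper's body presses on something with over 40 N, if the wrist force passes 120 N, or if a joint passes its speed limit or range.

## Working session

There is one attempt and no reset: what is moved stays moved. The work goes in short steps, Python scripts to look and compute and a shell command to move; the robot and the scene stay as the last step left them, time stands still between calls to the robot, and variables do not carry over. Pictures are saved under pics/ and viewed, at most 10 in all, crops included, and the job is handed in when it is done.

```bash
ls; mkdir -p pics
cat > h.py <<'E'
import numpy as np, cv2
from scipy.spatial.transform import Rotation as R
from station import robot
def snap(n,f):
    s=robot.get_state(); p=robot.snapshot(n); cv2.imwrite('pics/'+f+'.png',p['img'])
    K=np.array(p['mtx'])
    if n=='wrist':
        T=np.array(p['tool_from_camera']); Rt=R.from_quat(s['ee_rot']).as_matrix()
        eye=Rt@T[:3,3]+s['tcp_pos']; Rc=Rt@T[:3,:3]
    else:
        eye=np.array(p['eye']); o=np.array(p['orientation']); Rc=R.from_quat(o).as_matrix() if o.size==4 else o
    np.savez('pics/'+f+'.npz',K=K,eye=eye,Rc=Rc); return p
def ray(f,u,v):
    d=np.load('pics/'+f+'.npz'); r=d['Rc']@np.linalg.inv(d['K'])@[u,v,1]; return d['eye'],r
def at(f,u,v,z):
    e,r=ray(f,u,v); return e+r*(z-e[2])/r[2]
def proj(f,P):
    d=np.load('pics/'+f+'.npz'); q=d['K']@d['Rc'].T@(np.array(P)-d['eye']); return q[:2]/q[2]
def delta(P,yaw=None):
    "tool-frame shift in mm to world point P"
    s=robot.get_state(); Rt=R.from_quat(s['ee_rot']); return np.round(Rt.inv().apply(np.array(P)-s['tcp_pos'])*1000,1)
E
python3 - <<'E'
from h import *
snap('scene','s1');snap('top','t1')
s=robot.get_state();print(s['t'],s['tcp_pos'],R.from_quat(s['ee_rot']).as_matrix().round(3))
for f in('s1','t1'):
  d=np.load(f'pics/{f}.npz');print(d['eye'],d['Rc'].round(2))
E
```

```text
pics
0.1 [ 0.21346815 -0.47942469  0.24925018] [[ 0.914  0.407 -0.   ]
 [ 0.407 -0.914  0.001]
 [ 0.    -0.001 -1.   ]]
[0.18678009 0.85917381 0.76849803] [[-0.87 -0.29  0.39]
 [-0.49  0.55 -0.68]
 [-0.02 -0.78 -0.63]]
[0.41957056 0.19014031 1.30505521] [[-0.02 -0.99  0.12]
 [-1.    0.02  0.01]
 [-0.01 -0.12 -0.99]]
```

View pics/s1.png

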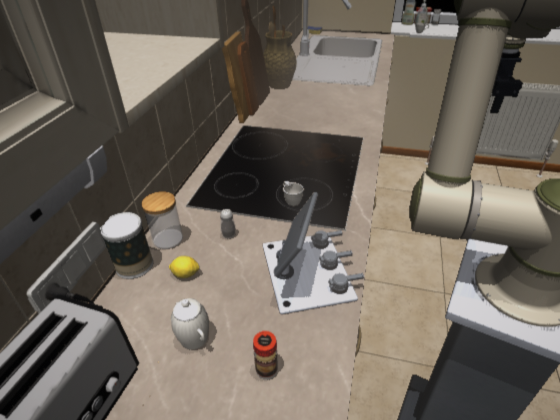

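View pics/t1.png

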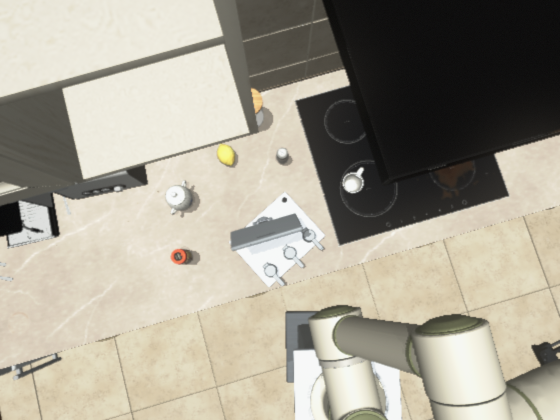

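The stand is near (280,240) in the top view, with levers pointing to the lower right. The screen leans forward and is swivelled. The salt is at (283,155), the spice at (180,257) and the cup at (352,183). I'll zoom in on the stand.

Run:
```python
import cv2,numpy as np
a=cv2.imread('pics/t1.png')[180:300,220:340];b=cv2.imread('pics/s1.png')[185:315,250:380]
c=np.hstack([cv2.resize(a,(400,400),interpolation=3),cv2.resize(b,(400,400),interpolation=3)])
cv2.imwrite('pics/c1.png',c)
```

```text
(no output)
```

View pics/c1.png

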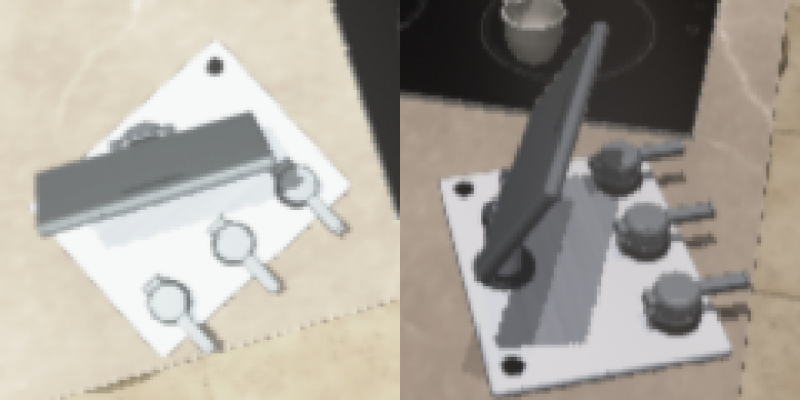

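The caps in the top crop are at (165,300), (233,243) and (298,185), left to right. The screen's top edge runs (40,232) to (272,165). In the scene crop its top edge runs (553,195) to (605,25). I'll fit the stand pose and joints to both views.

```bash
cat >> h.py <<'E'
def Tst(q,p):
    "stand->world"
    c,s=np.cos(q[2]),np.sin(q[2]); p=np.array(p,float); return np.array([q[0]+c*p[0]-s*p[1],q[1]+s*p[0]+c*p[1],p[2]])
def Tsc(q,p):
    "screen->world"
    r=R.from_euler('z',q[3])*R.from_euler('y',-q[4]) if 0 else R.from_euler('z',q[3])*R.from_euler('y',q[4]*SG)
    return Tst(q,r.apply(p)+[.06,0,.09])
SG=-1  # forward = -x : rotation about y by -tilt
def bystander(f,u,v,h): return at(f,u,v,h).round(3)
E
cat > fit.py <<'E'
from h import *
from scipy.optimize import least_squares
t=lambda x,y:(220+x/3.3333,180+y/3.3333); s=lambda x,y:(250+(x-400)/3.077,185+y/3.077)
O=[('t1',t(350,185),0,(-.095,-.12,.012)),('t1',t(165,355),0,(-.095,.12,.012)),('t1',t(215,40),0,(.095,-.12,.012)),
('t1',t(165,300),0,(-.06,.08,.047)),('t1',t(233,243),0,(-.06,0,.047)),('t1',t(298,185),0,(-.06,-.08,.047)),
('s1',s(498,392),0,(.095,.12,.012)),('s1',s(731,350),0,(-.095,.12,.012)),('s1',s(443,180),0,(.095,-.12,.012)),
('t1',t(40,234),1,(-.0065,.1,.127)),('t1',t(272,167),1,(-.0065,-.1,.127)),
('t1',t(36,176),1,(.0065,.1,.012)),('t1',t(253,112),1,(.0065,-.1,.012)),
('s1',s(556,195),1,(-.0065,.1,.127)),('s1',s(606,25),1,(-.0065,-.1,.127)),('s1',s(482,278),1,(-.0065,.1,.012)),('s1',s(545,190),1,(.0065,.1,.127))]
def res(q): return np.concatenate([proj(f,(Tsc if m else Tst)(q,p))-uv for f,uv,m,p in O])
r=least_squares(res,[.42,.19,.7,-.3,.5],loss='soft_l1')
q=r.x;np.save('q.npy',q);print(q.round(4));print(r.fun.reshape(-1,2).round(1).tolist())
for n,p in dict(L=(-.06,.08,.047),M=(-.06,0,.047),Rr=(-.06,-.08,.047),mast=(.06,0,.09)).items(): print(n,Tst(q,p).round(3))
print('top',Tsc(q,(0,0,.127)).round(3),[Tsc(q,(0,a,.127)).round(3).tolist() for a in(.1,-.1)])
for n,u,v,h in(('salt',283,153,.09),('spice',180,256,.106),('cup',351,183,.055)):print(n,at('t1',u,v,h).round(3))
E
python3 fit.py
```

```text
[ 0.4902  0.2038  0.7156 -0.4495  0.4605]
[[0.6, 0.2], [-0.9, 1.6], [0.2, -0.7], [0.8, 1.0], [0.0, 0.2], [-0.1, -0.2], [-2.1, 0.0], [0.9, -0.5], [-1.9, -0.6], [-0.7, 1.4], [1.7, 0.2], [-1.3, -1.2], [-0.6, -1.4], [0.3, 0.2], [0.9, -0.8], [0.9, 3.5], [-1.8, -1.2]]
L [0.392 0.225 0.047]
M [0.445 0.164 0.047]
Rr [0.497 0.104 0.047]
mast [0.535 0.243 0.09 ]
top [0.481 0.228 0.204] [[0.455, 0.325, 0.204], [0.507, 0.132, 0.204]]
salt [0.744 0.179 0.09 ]
spice [0.442 0.483 0.106]
cup [ 0.655 -0.028  0.055]
```

```bash
cat >> h.py <<'E'
def go(P,M):
    "delta_pos mm, rotvec deg in tool axes to reach position P, orientation matrix M (P of TCP)"
    s=robot.get_state(); Rt=R.from_quat(s['ee_rot'])
    return np.round(Rt.inv().apply(np.array(P)-s['tcp_pos'])*1000).tolist(), np.round((Rt.inv()*R.from_matrix(M)).as_rotvec(degrees=True),1).tolist()
def scr(q,h,sw=None,ti=None):
    "tool pose holding screen: TCP at screen z=h; tool y along screen x, tool z = -screen z"
    q=np.array(q); q[3]=q[3] if sw is None else sw; q[4]=q[4] if ti is None else ti
    o=Tsc(q,(0,0,0)); x,y,z=[Tsc(q,e)-o for e in np.eye(3)]
    return Tsc(q,(0,0,h)), np.column_stack([y,x,-z])   # y cross x = -z
def cap(q,p,lean=0):
    "tool pose at stand point p: tool x along stand x, y along -stand y, z down; lean deg>0: body tips to the back"
    c,s=np.cos(q[2]),np.sin(q[2]); M=np.column_stack([[c,s,0],[s,-c,0],[0,0,-1]])
    return Tst(q,p), M@R.from_euler('y',-lean,degrees=True).as_matrix()
E
python3 -c "
from h import *
q=np.load('q.npy');P,M=scr(q,.127+.09);print(P,M.round(2));print(go(P,M))"
```

```text
[0.4424255  0.21784805 0.28439723] [[-0.26  0.86  0.43]
 [ 0.96  0.24  0.12]
 [-0.    0.44 -0.9 ]]
([493.0, -544.0, -34.0], [-21.8, 18.6, -79.7])
```

```bash
r='{"delta_pos":[493,-544,-34],"rotation":[-21.8,18.6,-79.7]}'; python3 -m pendant '[{"delta_pos":[200,-220,-50],"rotation":[0,0,0]},{"delta_pos":[200,-220,-50],"rotation":[0,0,0]},{"delta_pos":[200,-220,-50],"rotation":[0,0,0]},{"delta_pos":[200,-220,-50],"rotation":[0,0,0]},{"delta_pos":[493,-544,-34],"rotation":[-21.8,18.6,-79.7]},{"delta_pos":[493,-544,-34],"rotation":[-21.8,18.6,-79.7]},{"delta_pos":[493,-544,-34],"rotation":[-21.8,18.6,-79.7]},{"delta_pos":[493,-544,-34],"rotation":[-21.8,18.6,-79.7]},{"delta_pos":[493,-544,-34],"rotation":[-21.8,18.6,-79.7]},{"delta_pos":[493,-544,-34],"rotation":[-21.8,18.6,-79.7]},{"delta_pos":[493,-544,-34],"rotation":[-21.8,18.6,-79.7]},{"delta_pos":[493,-544,-34],"rotation":[-21.8,18.6,-79.7]}]' -1 40
python3 -c "
from h import *
q=np.load('q.npy');P,M=scr(q,.127+.09);print(go(P,M))"
```

```text
t: 1.3
tcp_pos: [0.3999, 0.09, 0.2837]
ee_rot: [0.695, 0.693, 0.153, 0.117]
wrist_force: [1.2, -2.0, -0.7]
grip_width: 1.0
grasp_force: 0.0
([127.0, 38.0, 22.0], [-4.0, 3.5, -14.7])
```

```bash
python3 -m pendant '[{"delta_pos":[64,19,11],"rotation":[-2,1.7,-7.3]},{"delta_pos":[110,33,19],"rotation":[-3.5,3,-12.5]},{"delta_pos":[127,38,22],"rotation":[-4,3.5,-14.7]},{"delta_pos":[127,38,22],"rotation":[-4,3.5,-14.7]},{"delta_pos":[127,38,22],"rotation":[-4,3.5,-14.7]},{"delta_pos":[127,38,22],"rotation":[-4,3.5,-14.7]}]'
python3 -c "
from h import *
snap('wrist','w1')
q=np.load('q.npy');P,M=scr(q,.127+.09);print(go(P,M))
for a in(.1,-.1):
  for x in(.0065,-.0065): print(proj('w1',Tsc(q,(x,a,.127))).round())"
```

```text
t: 1.9
tcp_pos: [0.443, 0.2141, 0.2835]
ee_rot: [0.594, 0.772, 0.18, 0.138]
wrist_force: [0.4, 0.0, 0.4]
grip_width: 0.999
grasp_force: 0.0
([4.0, 1.0, -0.0], [-0.1, 0.1, -0.4])
[286.  60.]
[265.  60.]
[285. 334.]
[269. 334.]
```

View pics/w1.png

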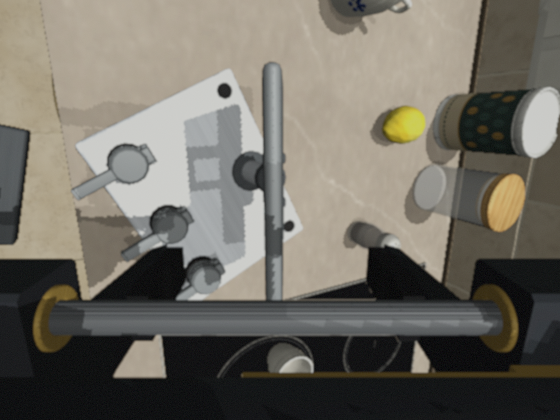

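The wrist view shows the screen almost edge-on at column 273 (top end at row 62), in line with the fit. The caps are at (128,163), (170,225) and (204,276), and the plate corners at (76,147), (230,68) and (301,228). I'll refine the fit with these.

```bash
python3 - <<'E'
s=open('fit.py').read()
s=s.replace("def res","""O+=[('w1',(128,163),0,(-.06,.08,.047)),('w1',(170,225),0,(-.06,0,.047)),('w1',(204,276),0,(-.06,-.08,.047)),('w1',(76,147),0,(-.095,.12,.012)),('w1',(230,68),0,(.095,.12,.012)),('w1',(301,228),0,(.095,-.12,.012)),
('w1',(273,64),1,(0,.1,.127)),('w1',(274,290),1,(0,-.07,.127))]
def res""",1)
s+="\nP,M=scr(q,.127+.09);print(go(P,M));P,M=scr(q,.115);print(go(P,M))\n"
open('fit.py','w').write(s)
E
python3 fit.py
```

```text
[ 0.4896  0.2042  0.7077 -0.4434  0.4715]
[[0.5, 0.8], [-1.4, 1.7], [0.4, -0.4], [0.4, 1.2], [-0.2, 0.5], [-0.1, 0.3], [-2.4, 0.0], [0.9, 0.0], [-1.5, -0.7], [-0.6, 1.9], [1.8, 0.8], [-1.3, -1.1], [-0.5, -1.2], [0.9, 0.6], [1.6, -0.5], [1.0, 3.6], [-1.1, -0.8], [0.5, 1.7], [0.6, 3.3], [1.4, 5.1], [-4.6, -4.3], [0.5, -1.9], [2.3, 1.3], [-0.0, -4.0], [0.6, 9.9]]
L [0.392 0.226 0.047]
M [0.444 0.165 0.047]
Rr [0.496 0.104 0.047]
mast [0.535 0.243 0.09 ]
top [0.479 0.228 0.203] [[0.453, 0.325, 0.203], [0.506, 0.132, 0.203]]
salt [0.744 0.179 0.09 ]
spice [0.442 0.483 0.106]
cup [ 0.655 -0.028  0.055]
([4.0, -2.0, -1.0], [-0.8, 0.1, -0.3])
([4.0, -1.0, 101.0], [-0.8, 0.1, -0.3])
```

```bash
python3 -m pendant '[{"delta_pos":[4,-2,35],"rotation":[-0.8,0,0]},{"delta_pos":[4,-2,70],"rotation":[-0.8,0,0]},{"delta_pos":[4,-1,90],"rotation":[-0.8,0,0]},{"delta_pos":[4,-1,100],"rotation":[-0.8,0,0]},{"delta_pos":[4,-1,100],"rotation":[-0.8,0,0]}]' -1 && python3 -m pendant '[{"delta_pos":[0,0,0],"rotation":[0,0,0]},{"delta_pos":[0,0,0],"rotation":[0,0,0]},{"delta_pos":[0,0,0],"rotation":[0,0,0]},{"delta_pos":[0,0,0],"rotation":[0,0,0]},{"delta_pos":[0,0,0],"rotation":[0,0,0]},{"delta_pos":[0,0,0],"rotation":[0,0,0]},{"delta_pos":[0,0,0],"rotation":[0,0,0]},{"delta_pos":[0,0,0],"rotation":[0,0,0]}]' 1 40
cat > plan.py <<'E'
from h import *
q=np.load('q.npy');P0=robot.get_state()['tcp_pos'];o=Tsc(q,(0,0,0));h=np.linalg.norm(P0-o);print('h',h,(P0-Tsc(q,(0,0,h))).round(4))
for f in(.2,.4,.6,.8,1): print(go(*scr(q,h,None,q[4]*(1-f))))
for f in(.25,.5,.75,1): print('sw',go(*scr(q,h,q[3]*(1-f),0)))
E
python3 plan.py
```

```text
t: 2.45
tcp_pos: [0.4841, 0.2293, 0.1929]
ee_rot: [0.593, 0.771, 0.185, 0.142]
wrist_force: [0.2, 0.3, 0.5]
grip_width: 1.0
grasp_force: 0.0
t: 3.25
tcp_pos: [0.484, 0.2301, 0.1935]
ee_rot: [0.592, 0.771, 0.186, 0.142]
wrist_force: [0.3, -0.6, -0.3]
grip_width: 0.292
grasp_force: 0.0
h 0.11615749864624876 [-0.0002  0.0007 -0.    ]
([-1.0, 11.0, 1.0], [5.4, 0.0, -0.2])
([-1.0, 22.0, 2.0], [10.8, 0.0, -0.2])
([-1.0, 32.0, 5.0], [16.2, -0.0, -0.2])
([-1.0, 43.0, 8.0], [21.6, -0.0, -0.2])
([-1.0, 53.0, 13.0], [27.1, -0.0, -0.2])
sw ([-1.0, 53.0, 13.0], [27.0, 1.5, -6.4])
sw ([-1.0, 53.0, 13.0], [26.9, 3.0, -12.7])
sw ([-1.0, 53.0, 13.0], [26.8, 4.5, -18.9])
sw ([-1.0, 53.0, 13.0], [26.6, 6.0, -25.1])
```

```bash
python3 -m pendant '[{"delta_pos":[0,0,0],"rotation":[0,0,0]},{"delta_pos":[0,0,0],"rotation":[0,0,0]},{"delta_pos":[0,0,0],"rotation":[0,0,0]},{"delta_pos":[0,0,0],"rotation":[0,0,0]},{"delta_pos":[0,0,0],"rotation":[0,0,0]}]'
```

```text
t: 3.75
tcp_pos: [0.484, 0.2301, 0.1935]
ee_rot: [0.592, 0.771, 0.186, 0.142]
wrist_force: [-2.0, -0.8, -0.2]
grip_width: 0.144
grasp_force: 40.0
```

Gripped at the right width. Next I'll tilt the screen upright.

```bash
python3 -m pendant '[{"delta_pos":[0,5,0],"rotation":[2.7,0,0]},{"delta_pos":[0,11,1],"rotation":[5.4,0,0]},{"delta_pos":[0,17,1],"rotation":[8.1,0,0]},{"delta_pos":[0,22,2],"rotation":[10.8,0,0]},{"delta_pos":[0,27,3],"rotation":[13.5,0,0]},{"delta_pos":[0,32,5],"rotation":[16.2,0,0]},{"delta_pos":[0,38,6],"rotation":[18.9,0,0]},{"delta_pos":[0,43,8],"rotation":[21.6,0,0]},{"delta_pos":[0,48,10],"rotation":[24.3,0,0]},{"delta_pos":[0,53,13],"rotation":[27,0,0]},{"delta_pos":[0,53,13],"rotation":[27,0,0]},{"delta_pos":[0,53,13],"rotation":[27,0,0]}]'
python3 - <<'E'
from h import *
q=np.load('q.npy')
for f in(.25,.5,.75,1): print('sw',go(*scr(q,.116,q[3]*(1-f),0)))
E
```

```text
t: 4.95
tcp_pos: [0.5358, 0.244, 0.2066]
ee_rot: [0.609, 0.793, 0.001, 0.0]
wrist_force: [-1.4, -0.0, 5.1]
grip_width: 0.146
grasp_force: 40.0
sw ([-1.0, -1.0, 1.0], [0.1, -0.1, -6.5])
sw ([-1.0, -1.0, 1.0], [0.1, -0.1, -12.9])
sw ([-1.0, -1.0, 1.0], [0.1, -0.1, -19.2])
sw ([-1.0, -1.0, 1.0], [0.1, -0.1, -25.6])
```

```bash
python3 -m pendant '[{"delta_pos":[0,0,0],"rotation":[0,0,-3.2]},{"delta_pos":[0,0,0],"rotation":[0,0,-6.4]},{"delta_pos":[0,0,0],"rotation":[0,0,-9.6]},{"delta_pos":[0,0,0],"rotation":[0,0,-12.8]},{"delta_pos":[0,0,0],"rotation":[0,0,-16]},{"delta_pos":[0,0,0],"rotation":[0,0,-19.2]},{"delta_pos":[0,0,0],"rotation":[0,0,-22.4]},{"delta_pos":[0,0,0],"rotation":[0,0,-25.6]},{"delta_pos":[0,0,0],"rotation":[0,0,-25.6]},{"delta_pos":[0,0,0],"rotation":[0,0,-25.6]}]'
python3 - <<'E'
from h import *
snap('top','t2');snap('scene','s2');q=np.load('q.npy')
print('sw',go(*scr(q,.116,0,0)))
a=cv2.imread('pics/t2.png')[180:300,220:340];b=cv2.imread('pics/s2.png')[185:315,250:380]
cv2.imwrite('pics/c2.png',np.hstack([cv2.resize(a,(400,400),interpolation=3),cv2.resize(b,(400,400),interpolation=3)]))
E
```

```text
t: 5.95
tcp_pos: [0.5355, 0.2438, 0.2066]
ee_rot: [0.419, 0.908, 0.001, 0.0]
wrist_force: [-0.9, 0.3, 5.4]
grip_width: 0.146
grasp_force: 40.0
sw ([-0.0, -1.0, 1.0], [0.1, -0.0, -0.1])
```

View pics/c2.png

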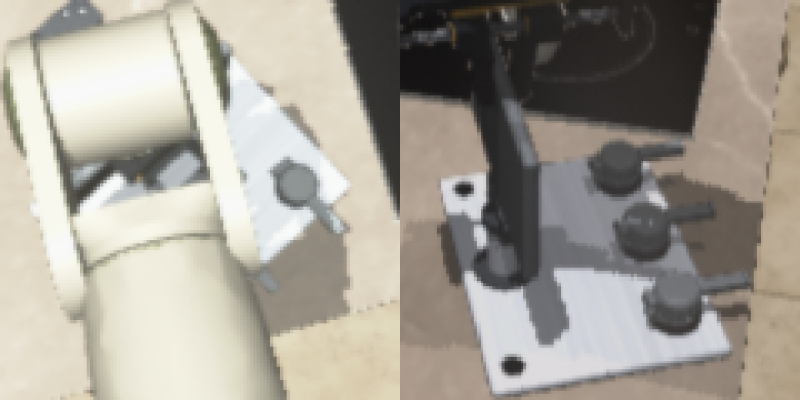

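The screen is upright and square, with its near edge running vertically at about (530,160)–(530,280) in the crop. I'll release it and retreat straight up.

```bash
python3 -m pendant '[{"delta_pos":[0,0,0],"rotation":[0,0,0]},{"delta_pos":[0,0,0],"rotation":[0,0,0]},{"delta_pos":[0,0,0],"rotation":[0,0,0]},{"delta_pos":[0,0,0],"rotation":[0,0,0]},{"delta_pos":[0,0,-15],"rotation":[0,0,0]},{"delta_pos":[0,0,-40],"rotation":[0,0,0]},{"delta_pos":[0,0,-80],"rotation":[0,0,0]},{"delta_pos":[0,0,-100],"rotation":[0,0,0]},{"delta_pos":[0,0,-100],"rotation":[0,0,0]}]' 0
python3 - <<'E'
from h import *
q=np.load('q.npy')
snap('wrist','w2')
for n,y in(('L',.08),('M',0),('R',-.08)): print(n,go(*cap(q,(-.06,y,.30))),proj('w2',Tst(q,(-.06,y,.047))).round())
for a in(.1,-.1): print(proj('w2',Tst(q,(.06,a,.217))).round())
E
```

```text
t: 6.95
tcp_pos: [0.536, 0.2438, 0.3088]
ee_rot: [0.418, 0.908, 0.002, 0.002]
wrist_force: [0.2, 0.7, 0.2]
grip_width: 0.501
grasp_force: 0.0
L ([80.0, -121.0, 6.0], [0.1, -0.1, 90.0]) [169. 108.]
M ([-0.0, -121.0, 6.0], [0.1, -0.1, 90.0]) [174. 177.]
R ([-80.0, -121.0, 6.0], [0.1, -0.1, 90.0]) [180. 238.]
[272.  67.]
[273. 336.]
```

View pics/w2.png

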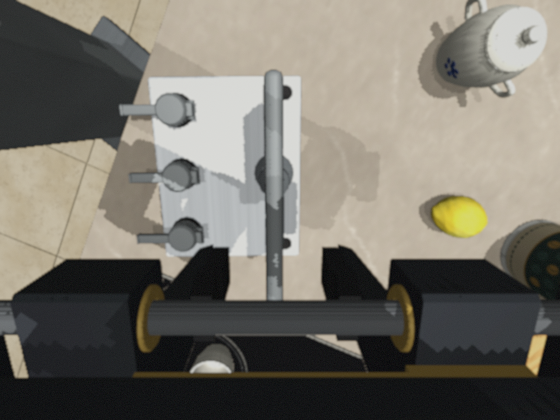

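The screen is parallel to the plate's back edge, and the caps are at (173,109), (179,175) and (183,235), within about 4 px of the prediction. Next I'll turn over the left cap with the fingers shut.

```bash
python3 -m pendant '[{"delta_pos":[8,-12,0],"rotation":[0,0,8]},{"delta_pos":[16,-24,0],"rotation":[0,0,16]},{"delta_pos":[24,-36,0],"rotation":[0,0,24]},{"delta_pos":[32,-48,0],"rotation":[0,0,32]},{"delta_pos":[40,-60,0],"rotation":[0,0,40]},{"delta_pos":[48,-72,0],"rotation":[0,0,48]},{"delta_pos":[56,-84,0],"rotation":[0,0,56]},{"delta_pos":[64,-96,0],"rotation":[0,0,64]},{"delta_pos":[72,-108,0],"rotation":[0,0,72]},{"delta_pos":[80,-119,0],"rotation":[0,0,80]},{"delta_pos":[80,-119,0],"rotation":[0,0,88]},{"delta_pos":[80,-119,0],"rotation":[0,0,90]}]' 1 40
python3 - <<'E'
from h import *
q=np.load('q.npy')
print(robot.get_state()['joint_positions'])
print(go(*cap(q,(-.058,.08,.08))))
E
```

```text
t: 8.2
tcp_pos: [0.3921, 0.2269, 0.3043]
ee_rot: [0.939, 0.344, -0.001, -0.001]
wrist_force: [-0.3, 1.2, -0.0]
grip_width: 0.008
grasp_force: 0.0
[2.64384979e-01 1.15340948e-01 1.60065463e+00 1.21113070e-03
 1.42723396e+00 1.13168004e+00]
([1.0, 1.0, 224.0], [-0.1, 0.1, -0.2])
```

```bash
python3 -m pendant '[{"delta_pos":[1,1,45],"rotation":[0,0,0]},{"delta_pos":[1,1,90],"rotation":[0,0,0]},{"delta_pos":[1,1,135],"rotation":[0,0,0]},{"delta_pos":[1,1,180],"rotation":[0,0,0]},{"delta_pos":[1,1,210],"rotation":[0,0,0]},{"delta_pos":[1,1,230],"rotation":[0,0,0]},{"delta_pos":[1,1,236],"rotation":[0,0,0]},{"delta_pos":[1,1,240],"rotation":[0,0,0]},{"delta_pos":[1,1,243],"rotation":[0,0,0]},{"delta_pos":[1,1,243],"rotation":[0,0,0]}]'
python3 -m pendant '[{"delta_pos":[0,0,1],"rotation":[0,0,0]},{"delta_pos":[0,0,2],"rotation":[0,0,0]},{"delta_pos":[0,0,3],"rotation":[0,0,0]},{"delta_pos":[0,0,3],"rotation":[0,0,0]}]'
```

```text
t: 9.2
tcp_pos: [0.3946, 0.2273, 0.0632]
ee_rot: [0.938, 0.347, 0.001, -0.001]
wrist_force: [-0.2, 0.8, 0.6]
grip_width: 0.003
grasp_force: 0.0
t: 9.6
tcp_pos: [0.3944, 0.2273, 0.0599]
ee_rot: [0.938, 0.347, 0.001, -0.001]
wrist_force: [-0.4, -0.8, 0.4]
grip_width: 0.005
grasp_force: 0.0
```

```bash
python3 -m pendant '[{"delta_pos":[0,0,1],"rotation":[0,0,0]},{"delta_pos":[0,0,2],"rotation":[0,0,0]},{"delta_pos":[0,0,3],"rotation":[0,0,0]},{"delta_pos":[0,0,3],"rotation":[0,0,0]}]'
python3 -m pendant '[{"delta_pos":[0,0,1],"rotation":[0,0,0]},{"delta_pos":[0,0,2],"rotation":[0,0,0]},{"delta_pos":[0,0,2],"rotation":[0,0,0]}]'
```

```text
t: 10.0
tcp_pos: [0.3945, 0.2273, 0.0579]
ee_rot: [0.938, 0.347, 0.001, -0.0]
wrist_force: [-5.5, -2.3, 16.1]
grip_width: 0.001
grasp_force: 8.0
t: 10.3
tcp_pos: [0.3946, 0.2273, 0.0575]
ee_rot: [0.938, 0.347, 0.001, -0.0]
wrist_force: [-14.1, -6.2, 40.5]
grip_width: 0.002
grasp_force: 20.1
```

Left is rigid. On to the middle cap, pressing less hard.

```bash
python3 -m pendant '[{"delta_pos":[0,0,-20],"rotation":[0,0,0]},{"delta_pos":[0,0,-40],"rotation":[0,0,0]},{"delta_pos":[0,40,-40],"rotation":[0,0,0]},{"delta_pos":[0,80,-40],"rotation":[0,0,0]},{"delta_pos":[0,80,-20],"rotation":[0,0,0]},{"delta_pos":[0,80,-10],"rotation":[0,0,0]},{"delta_pos":[0,80,-10],"rotation":[0,0,0]}]'
python3 - <<'E'
from h import *
q=np.load('q.npy');print(go(*cap(q,(-.058,0,.058))))
E
```

```text
t: 11.0
tcp_pos: [0.4453, 0.1666, 0.0636]
ee_rot: [0.938, 0.347, -0.001, -0.001]
wrist_force: [0.1, -0.1, -0.0]
grip_width: 0.005
grasp_force: 0.0
([0.0, 0.0, 6.0], [-0.1, 0.1, 0.0])
```

```bash
python3 -m pendant '[{"delta_pos":[0,0,2],"rotation":[0,0,0]},{"delta_pos":[0,0,4],"rotation":[0,0,0]},{"delta_pos":[0,0,6],"rotation":[0,0,0]},{"delta_pos":[0,0,7],"rotation":[0,0,0]},{"delta_pos":[0,0,7],"rotation":[0,0,0]}]'
```

```text
t: 11.5
tcp_pos: [0.4464, 0.1667, 0.058]
ee_rot: [0.938, 0.347, 0.001, -0.001]
wrist_force: [-0.1, -0.7, 0.6]
grip_width: 0.006
grasp_force: 0.0
```

```bash
python3 -m pendant '[{"delta_pos":[0,0,1],"rotation":[0,0,0]},{"delta_pos":[0,0,2],"rotation":[0,0,0]},{"delta_pos":[0,0,2],"rotation":[0,0,0]},{"delta_pos":[0,0,2],"rotation":[0,0,0]}]'
```

```text
t: 11.9
tcp_pos: [0.4465, 0.1665, 0.0558]
ee_rot: [0.938, 0.347, 0.001, -0.001]
wrist_force: [-0.2, 0.9, 0.7]
grip_width: 0.006
grasp_force: 0.5
```

```bash
python3 -m pendant '[{"delta_pos":[0,0,1],"rotation":[0,0,0]},{"delta_pos":[0,0,2],"rotation":[0,0,0]},{"delta_pos":[0,0,2],"rotation":[0,0,0]},{"delta_pos":[0,0,2],"rotation":[0,0,0]}]'; python3 -m pendant '[{"delta_pos":[0,0,1],"rotation":[0,0,0]},{"delta_pos":[0,0,2],"rotation":[0,0,0]},{"delta_pos":[0,0,2],"rotation":[0,0,0]},{"delta_pos":[0,0,2],"rotation":[0,0,0]}]'
```

```text
t: 12.3
tcp_pos: [0.4465, 0.1665, 0.0537]
ee_rot: [0.938, 0.346, 0.001, -0.001]
wrist_force: [-0.0, -0.2, 0.3]
grip_width: 0.004
grasp_force: 0.2
t: 12.7
tcp_pos: [0.4465, 0.1665, 0.0523]
ee_rot: [0.938, 0.347, 0.001, -0.0]
wrist_force: [-2.0, -1.0, 7.3]
grip_width: 0.005
grasp_force: 4.1
```

The middle cover sank about 6 mm, so that is the loose one. I'll make sure it is fully down, then tap the right one as asked.

```bash
python3 -m pendant '[{"delta_pos":[0,0,1],"rotation":[0,0,0]},{"delta_pos":[0,0,1],"rotation":[0,0,0]}]';  python3 -m pendant '[{"delta_pos":[0,0,-25],"rotation":[0,0,0]},{"delta_pos":[0,0,-45],"rotation":[0,0,0]},{"delta_pos":[0,40,-45],"rotation":[0,0,0]},{"delta_pos":[0,80,-45],"rotation":[0,0,0]},{"delta_pos":[0,80,-25],"rotation":[0,0,0]},{"delta_pos":[0,80,-14],"rotation":[0,0,0]},{"delta_pos":[0,80,-14],"rotation":[0,0,0]}]'
python3 - <<'E'
from h import *
q=np.load('q.npy');print(go(*cap(q,(-.058,-.08,.058))))
E
```

```text
t: 12.9
tcp_pos: [0.4466, 0.1665, 0.0521]
ee_rot: [0.938, 0.347, 0.001, -0.0]
wrist_force: [-7.3, -2.7, 19.0]
grip_width: 0.006
grasp_force: 9.6
t: 13.6
tcp_pos: [0.4971, 0.106, 0.0632]
ee_rot: [0.938, 0.347, -0.001, -0.001]
wrist_force: [0.4, 0.1, -0.5]
grip_width: 0.006
grasp_force: 0.0
([0.0, 0.0, 5.0], [-0.2, 0.1, 0.0])
```

```bash
python3 -m pendant '[{"delta_pos":[0,0,2],"rotation":[0,0,0]},{"delta_pos":[0,0,4],"rotation":[0,0,0]},{"delta_pos":[0,0,6],"rotation":[0,0,0]},{"delta_pos":[0,0,7],"rotation":[0,0,0]},{"delta_pos":[0,0,7],"rotation":[0,0,0]}]'
```

```text
t: 14.1
tcp_pos: [0.4985, 0.106, 0.0582]
ee_rot: [0.938, 0.347, 0.001, -0.001]
wrist_force: [-1.4, 1.2, 2.9]
grip_width: 0.004
grasp_force: 1.3
```

```bash
python3 -m pendant '[{"delta_pos":[0,0,1],"rotation":[0,0,0]},{"delta_pos":[0,0,1.5],"rotation":[0,0,0]},{"delta_pos":[0,0,1.5],"rotation":[0,0,0]}]'
python3 - <<'E'
from h import *
q=np.load('q.npy');print(go(*cap(q,(-.102,0,.14),0)))
E
```

```text
t: 14.4
tcp_pos: [0.4985, 0.1059, 0.0579]
ee_rot: [0.938, 0.347, 0.001, -0.0]
wrist_force: [-6.9, 0.1, 18.0]
grip_width: 0.006
grasp_force: 9.4
([-45.0, -81.0, -82.0], [-0.0, -0.1, 0.0])
```

Right is rigid too. Go above the middle lever, open the gripper partway and look.

```bash
python3 -m pendant '[{"delta_pos":[0,0,-40],"rotation":[0,0,0]},{"delta_pos":[-22,-40,-82],"rotation":[0,0,0]},{"delta_pos":[-45,-81,-82],"rotation":[0,0,0]},{"delta_pos":[-45,-81,-82],"rotation":[0,0,0]},{"delta_pos":[-45,-81,-82],"rotation":[0,0,0]},{"delta_pos":[-45,-81,-82],"rotation":[0,0,0]}]' 0.1 30
python3 - <<'E'
from h import *
q=np.load('q.npy');snap('wrist','w3')
for p in((-.06,0,.041),(-.104,0,.040),(-.117,0,.040),(-.104,-.08,.046),(-.104,.08,.046)):print(p,proj('w3',Tst(q,p)).round())
print(go(*cap(q,(-.104,0,.037))))
E
```

```text
t: 15.0
tcp_pos: [0.4124, 0.1377, 0.1383]
ee_rot: [0.938, 0.346, 0.001, -0.0]
wrist_force: [0.0, -0.4, 0.8]
grip_width: 0.449
grasp_force: 0.0
(-0.06, 0, 0.041) [275. 158.]
(-0.104, 0, 0.04) [275. 217.]
(-0.117, 0, 0.04) [275. 234.]
(-0.104, -0.08, 0.046) [386. 219.]
(-0.104, 0.08, 0.046) [165. 220.]
([-2.0, -0.0, 101.0], [-0.0, -0.1, -0.0])
```

View pics/w3.png

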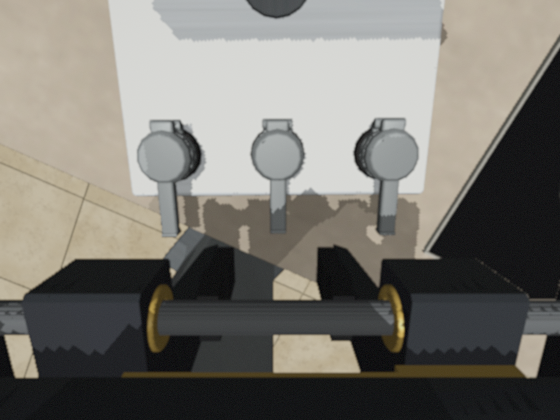

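The middle lever runs down column 278 with its tip at row 232, so it sits 1–2 mm right of and behind the prediction. Descend and grip.

```bash
python3 -m pendant '[{"delta_pos":[0,2,40],"rotation":[0,0,0]},{"delta_pos":[0,2,75],"rotation":[0,0,0]},{"delta_pos":[0,2,95],"rotation":[0,0,0]},{"delta_pos":[0,2,101],"rotation":[0,0,0]},{"delta_pos":[0,2,101],"rotation":[0,0,0]}]'
python3 -m pendant '[{"delta_pos":[0,0,0],"rotation":[0,0,0]},{"delta_pos":[0,0,0],"rotation":[0,0,0]},{"delta_pos":[0,0,0],"rotation":[0,0,0]},{"delta_pos":[0,0,0],"rotation":[0,0,0]},{"delta_pos":[0,0,0],"rotation":[0,0,0]},{"delta_pos":[0,0,0],"rotation":[0,0,0]},{"delta_pos":[0,0,0],"rotation":[0,0,0]}]' 1 30
python3 - <<'E'
from h import *
q=np.load('q.npy');s=robot.get_state();P0=np.array(s['tcp_pos'])
c,sn=np.cos(q[2]),np.sin(q[2]);d=P0-[q[0],q[1],0];p=np.array([c*d[0]+sn*d[1],-sn*d[0]+c*d[1],d[2]]);print(p.round(4))
r=p-[-.0365,0,.022]
for a in range(8,57,8):
  t=np.radians(a);x=r[0]*np.cos(t)+r[2]*np.sin(t);z=-r[0]*np.sin(t)+r[2]*np.cos(t)
  print(a,go(*cap(q,(-.0365+x,p[1],.022+z),a*.5)))
E
```

```text
t: 15.55
tcp_pos: [0.4132, 0.1362, 0.0367]
ee_rot: [0.938, 0.346, -0.0, -0.001]
wrist_force: [0.2, -0.5, 0.5]
grip_width: 0.451
grasp_force: 0.0
t: 16.25
tcp_pos: [0.4132, 0.1365, 0.0376]
ee_rot: [0.938, 0.347, 0.001, -0.0]
wrist_force: [0.6, -2.6, 2.4]
grip_width: 0.135
grasp_force: 30.0
[-0.102  -0.0019  0.0376]
8 ([3.0, -0.0, -9.0], [-0.0, -4.1, 0.0])
16 ([7.0, -0.0, -17.0], [-0.0, -8.1, 0.0])
24 ([12.0, -0.0, -25.0], [-0.0, -12.1, 0.0])
32 ([18.0, 0.0, -32.0], [-0.0, -16.1, 0.0])
40 ([25.0, 0.0, -38.0], [-0.0, -20.1, 0.0])
48 ([33.0, 0.0, -43.0], [-0.0, -24.1, 0.0])
56 ([42.0, 0.0, -47.0], [-0.0, -28.1, 0.0])
```

```bash
python3 -m pendant '[{"delta_pos":[1,0,-5],"rotation":[0,-2,0]},{"delta_pos":[3,0,-9],"rotation":[0,-4,0]},{"delta_pos":[5,0,-13],"rotation":[0,-6,0]},{"delta_pos":[7,0,-17],"rotation":[0,-8,0]},{"delta_pos":[9,0,-21],"rotation":[0,-10,0]},{"delta_pos":[12,0,-25],"rotation":[0,-12,0]},{"delta_pos":[15,0,-29],"rotation":[0,-14,0]},{"delta_pos":[18,0,-32],"rotation":[0,-16,0]},{"delta_pos":[18,0,-32],"rotation":[0,-16,0]}]'
```

```text
t: 17.15
tcp_pos: [0.426, 0.1478, 0.0689]
ee_rot: [0.929, 0.344, -0.132, 0.048]
wrist_force: [-1.6, -6.7, -0.8]
grip_width: 0.131
grasp_force: 30.0
```

```bash
python3 -m pendant '[{"delta_pos":[3,0,-4],"rotation":[0,-2,0]},{"delta_pos":[6,0,-7.5],"rotation":[0,-4,0]},{"delta_pos":[8.5,0,-11],"rotation":[0,-6,0]},{"delta_pos":[11,0,-14.5],"rotation":[0,-8,0]},{"delta_pos":[11,0,-14.5],"rotation":[0,-8,0]},{"delta_pos":[11,0,-14.5],"rotation":[0,-8,0]}]'
python3 - <<'E'
from h import *
snap('scene','s3');snap('wrist','w4')
b=cv2.imread('pics/s3.png')[165:315,240:390]
cv2.imwrite('pics/c3.png',np.hstack([cv2.resize(b,(400,420),interpolation=3),cv2.resize(cv2.imread('pics/w4.png'),(400,420))]))
E
```

```text
t: 17.75
tcp_pos: [0.4369, 0.1571, 0.0797]
ee_rot: [0.917, 0.339, -0.195, 0.072]
wrist_force: [-0.3, -4.8, -2.1]
grip_width: 0.13
grasp_force: 30.0
```

View pics/c3.png

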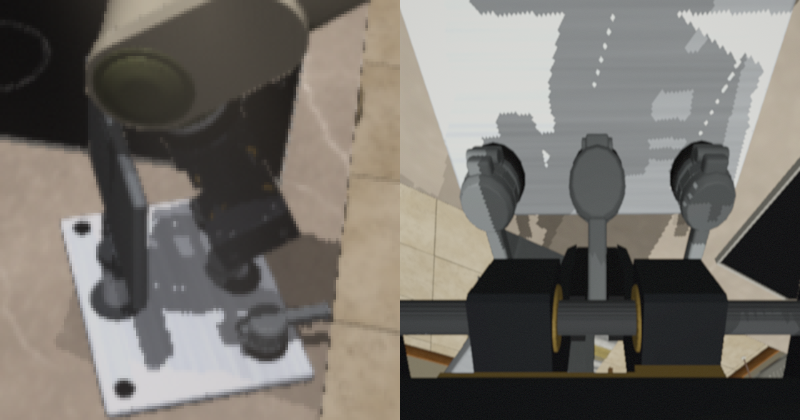

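The middle cover is lifted in the grip, its disc raised at about (597,180) in the wrist half, and the other two are shut. As a final check I'll overlay the expected upright screen outline and the 48° lever on the scene view, since the wrist is near the screen.

Run:
```python
from h import *
q=np.load('q.npy');q[3]=q[4]=0;out=[]
for f in('s2','s3'):
  im=cv2.imread(f'pics/{f}.png')[165:315,240:390];im=cv2.resize(im,(400,400),interpolation=3)
  for x in(-.0065,.0065):
    c=np.array([[(proj(f,Tsc(q,(x,y,z)))-[240,165])*400/150 for y,z in((.1,.012),(.1,.127),(-.1,.127),(-.1,.012))]])
    cv2.polylines(im,c.round().astype(np.int32),True,(0,255,0) if x<0 else (0,0,255),1)
  out.append(im)
cv2.imwrite('pics/c4.png',np.hstack(out))
s=robot.get_state();d=s['tcp_pos']-np.array([q[0],q[1],0]);c,sn=np.cos(q[2]),np.sin(q[2]);x=c*d[0]+sn*d[1]
print('angle',np.degrees(np.arctan2(d[2]-.022,-.0365-x)-np.arctan2(.0156,.0655)),s['wrist_force'],s['joint_torque'])
```

```text
angle 46.0565891054315 [-1.07827702 -4.7350052  -2.27929962] [ 2.00798750e+00 -4.78578579e+01 -2.07890761e+01  6.04625233e-01
  4.83699460e-01 -5.76140024e-03]
```

View pics/c4.png

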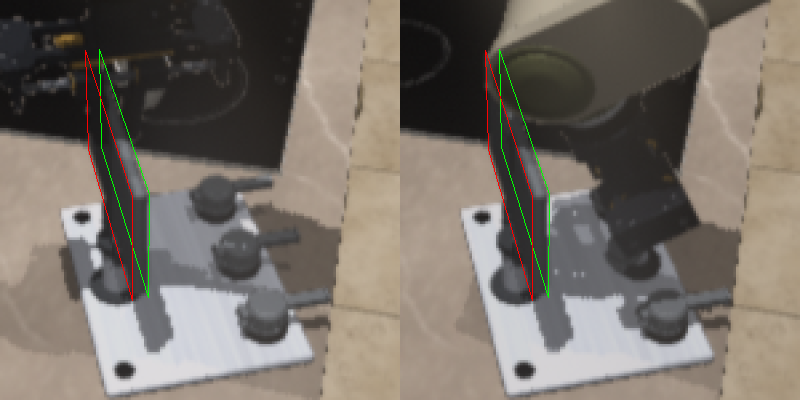

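The screen still matches the upright, square outline, and the middle cover is held open at about 46°. Handing in.

```bash
python3 -c "
from station import robot
print(robot.finish_job())"
```

```text
the job is handed in; nothing more can be done
None
```

The screen is upright and square to the foot; tapping left to right showed the middle bolt is loose (its cover sank about 6 mm), and I handed in at about 18 s holding that cover open by its lever at about 46°, with the other two covers shut and the salt, spice and cup never touched — though my first tap, on the left cover, reached 40.5 N at the fingertips.

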